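Find the push-button head that still snaps and fit it in the control station

TASK

One of the three loose push-button heads in the wooden block still breaks over with a clear snap; the other two are worn and only press down softly. Feel them with gentle presses on their caps, never with more than 20 N, until you have pressed the good one through its snap while it stands in the block, then take that one by its ring and fit it upright and fully home in the empty hole of the control station. Leave the worn heads standing in the block.

Things in the scene. Friction and masses are not known exactly. Their poses are not given: they have to be found in the camera images.
- unit_a: Loose push-button head (0.13 kg), one of three that look alike; the letter does not tell which snaps. Origin: on its axis at the underside of its ring; z up. Ribbed aluminium ring 38 mm across, 0 to 13 mm above the origin: grip it here. Black cap 24 mm across above it, top at 27 mm. Below: round barrel 30 mm across to -24 mm (chamfered end), 17 mm square block to -36 mm.
- unit_b: Loose push-button head (0.13 kg), one of three that look alike; the letter does not tell which snaps. Origin: on its axis at the underside of its ring; z up. Ribbed aluminium ring 38 mm across, 0 to 13 mm above the origin: grip it here. Black cap 24 mm across above it, top at 27 mm. Below: round barrel 30 mm across to -24 mm (chamfered end), 17 mm square block to -36 mm.
- unit_c: Loose push-button head (0.13 kg), one of three that look alike; the letter does not tell which snaps. Origin: on its axis at the underside of its ring; z up. Ribbed aluminium ring 38 mm across, 0 to 13 mm above the origin: grip it here. Black cap 24 mm across above it, top at 27 mm. Below: round barrel 30 mm across to -24 mm (chamfered end), 17 mm square block to -36 mm.
- cap_a (a joint): Stroke of unit_a's cap (m): 0 at rest, grows when pressed, stop at 0.0065; springs back. Good head: 1 to 2 N up to 3.3 mm, then climbs steeply to about 8 N and breaks over, falling below 4 N by 6 mm. Worn head: grows evenly to the stop, never falls, ending at about 2.5 N or about 7.5 N. The reading (1 mm noise) cannot show the snap, the force does. Over 20 N damages a cap.
- cap_b (a joint): Stroke of unit_b's cap (m): 0 at rest, grows when pressed, stop at 0.0065; springs back. Good head: 1 to 2 N up to 3.3 mm, then climbs steeply to about 8 N and breaks over, falling below 4 N by 6 mm. Worn head: grows evenly to the stop, never falls, ending at about 2.5 N or about 7.5 N. The reading (1 mm noise) cannot show the snap, the force does. Over 20 N damages a cap.
- cap_c (a joint): Stroke of unit_c's cap (m): 0 at rest, grows when pressed, stop at 0.0065; springs back. Good head: 1 to 2 N up to 3.3 mm, then climbs steeply to about 8 N and breaks over, falling below 4 N by 6 mm. Worn head: grows evenly to the stop, never falls, ending at about 2.5 N or about 7.5 N. The reading (1 mm noise) cannot show the snap, the force does. Over 20 N damages a cap.
- cap_a_top (a point): Centre of the top face of the cap of unit_a (24 mm across); moves with the cap.
- cap_b_top (a point): Centre of the top face of the cap of unit_b (24 mm across); moves with the cap.
- cap_c_top (a point): Centre of the top face of the cap of unit_c (24 mm across); moves with the cap.
- holder: Fixed wooden block 70 x 222 mm on a plywood foot board 96 x 250 mm, top 50 mm above the bench. Three bores, 31.5 mm wide, in a row along its y axis at -74, 0 and 74 mm, each holding one head, its ring 0.5 mm above the block. Origin: centre of its underside, on the bench; z up.
- station_hole (a point): Centre of the mouth of the empty hole in the grey station's top face, 55 mm above the bench; 31.5 mm across, small chamfer, 42 mm deep, z up. The fixed station (214 x 94 mm) lies on its back; x runs along it to the two fitted heads 66 mm (flush) and 130 mm (mushroom) away; clear to both sides (y). A head is home when its origin is at this point, ring flush on the face.
Mind the look-alikes: they are no part of the job. What is shaped like the unit_b but purple is not meant.

How it is judged (in metres and radians):
On the way, in this order (a step that is already met when the one before it is completed fails the run):
1. the good head, standing in the block, has been pressed through its snap (stroke over 4.5 mm) (value of joint cap_b above 0.0045 m and distance of unit_b from where it was at the start of the episode below 0.008 m), for 0.05 s.
2. that head stands fully home in the station's hole (z of unit_b in the frame of station_hole between -0.0025 and 0.0025 m and horizontal distance between unit_b and station_hole below 0.003 m and angle between unit_b's own z axis and vertical below 0.06 rad), for 0.2 s.
At the end, for the whole second after the job is handed in: the head that snaps stands at rest in the station's hole, ring flush on the face (within 2.5 mm in height, 3 mm sideways, upright within 0.06 rad), its cap sprung back; the two worn heads still stand in the block (within 8 mm of where they were, upright within 0.08 rad) (all of step 2 and linear speed of unit_b below 0.01 m/s and value of joint cap_b below 0.0015 m and distance of each of unit_a, unit_c from where it was at the start of the episode below 0.008 m and angle between each of unit_a, unit_c's own z axis and vertical below 0.08 rad); the robot touches nothing.
It fails at once if a cap is pressed with more than 20 N (contact force between any of cap_a, cap_b, cap_c and the fingers above 20 N or contact force between any of cap_a, cap_b, cap_c and the arm above 20 N).
It fails at once if a worn head is pulled out of the block (moved more than 20 mm) (distance of any of unit_a, unit_c from where it was at the start of the episode above 0.02 m).
It also fails if it takes over 72 s, if anything falls off the work surface, if the arm or the gripper's body presses on something with over 40 N, if the wrist force passes 120 N, or if a joint passes its speed limit or range.

ROBOT

A 7-joint arm with a two-finger parallel gripper is mounted at the origin on a cart in front of the work surface, level with it; the furniture and walls round the work are solid. World frame = base frame: x ahead of the robot, y to its left, z up, the work surface at z = 0. Lengths are in mm, angles in degrees, forces in N, time in s.
With the tool pointing down it reaches from about 350 to 775 mm from the base axis. Payload 3.1 kg.
Tool frame: the origin (TCP) lies at the very end of the fingers, on their centre line; the grasp point (between the pads) lies 19 mm behind it; z points along the fingers, x is the direction in which the jaws open and shut, and the axes are right-handed (so a half turn about z gives the same grasp; the last joint's range is limited). The gripper opens to 85 mm and grips with 20 to 120 N. Pads are 22 mm wide; open, the fingers measure 114 mm over their backs; the gripper's body (76 mm by 85 mm) begins 54 mm behind the grasp point. The pads swing forward as they close: fully open they stand 13 mm farther back than shut.
Start: joints at [70.147, 17.813, 0.802, 86.603, -0.252, 75.585, -1.558], TCP at [165.089, -524.655, 231.304] pointing down, gripper open.
Joint ranges: [-154.91, 154.91], [-16.99, 109.72], [-72.82, 74.43], [7.12, 147.25], [-82.49, 262.49], [11.32, 116.49], [-174.64, 174.64]. Speed limits (degrees/s): [159.86, 159.86, 180, 180, 180, 180, 180].

INTERFACE

Orientations are given as [roll, pitch, yaw] about the fixed x, y, z axes, in that order (R = Rz(yaw) Ry(pitch) Rx(roll)).
In Python, from plant import sensors, cams, ticket gives the robot as it stands. The module is installed in compiled form; this text tells all that it offers.
- The arm moves only by the shell command python3 -m creep 'ROWS' [OPENING] [FORCE]. ROWS is JSON, a list of rows, each an object with "translation": the shift along the world's x, y, z in m, a list of three; "turn": the turn, a rotation vector about the world's x, y, z in units of 10 degrees (1.0 is 10 degrees), a list of three. In form: [{"translation": [dx, dy, dz], "turn": [ax, ay, az]}, ...]. A call has 1 to 20 rows; each row is the pose to reach, as a shift and turn from the pose commanded when the call began; what a row does not reach only later rows make up. A row lasts 1/8 s, in which the tool goes at most 62.5 mm and 10.7 degrees, less where a joint would pass 70% of its speed; a pose out of reach is approached as far as the arm can. A call with a gripper value outside its range is refused whole. OPENING is the finger opening in m, from 0 to 0.0854, set as the call begins (- or left out, the last holds). The fingers move at their own pace and stop on an object; FORCE is the grip in N (left out, the last holds). Time passes only in rows, so rows that repeat a pose let the fingers close. It gives the time, the measured TCP pose, the force and the opening at its end, in the units of the state.
- sensors.sense(): the state, without advancing time (a new reading comes with each control period).
- cams.camera(name): name is "side" or "top"; returns a dict with "color" (420x560x3 uint8, blue, green, red), "intrinsics" (3x3 intrinsics, pixels), "R" (3x3) and "t" (3): a world point X has camera coordinates R X + t. Camera axes: x right, y down, z forward; pixel columns grow to the right and rows downward; lengths in mm; the calibration is good to about 2 mm. A picture is of the moment at which its call begins. There is no depth.
- ticket.sign_off(): hands the job in, once; it reports no verdict.
The state is a dict: "time": time; "q": joint angles; "joint_vel": joint speeds; "tau": joint torques, N m; "position": TCP position; "tcp_rot": TCP orientation; "wrist_force": force on the tool from outside, world axes, zero at the start; "moment": the same for the moment, N m; "grip_width": finger opening in mm.
Only numpy, scipy, OpenCV 4.12 (cv2) and the standard library are available. Lean on these libraries where they do the work, as an engineer would, in place of code of your own. Each camera call takes 0.05 s, during which the arm holds its last target.

## Working session

There is one attempt and no reset: what is moved stays moved. The work goes in short steps, Python scripts to look and compute and a shell command to move; the robot and the scene stay as the last step left them, time stands still between calls to the robot, and variables do not carry over. Pictures are saved under pics/ and viewed, and the job is handed in when it is done.

```bash
mkdir -p pics; python3 - <<'E'
from plant import sensors,cams
import cv2,numpy as np
s=sensors.sense();print(s)
for n in("side","top"):
    c=cams.camera(n);cv2.imwrite(f"pics/{n}0.png",c["color"]);print(n,c["intrinsics"],c["R"],c["t"], -np.array(c["R"]).T@np.array(c["t"]))
E
```

```text
{'time': 0.0, 'q': array([70.14670327, 17.860463  ,  0.80145602, 86.69151103, -0.25095188,
       75.58421812, -1.56011622]), 'joint_vel': array([-0.01039429,  0.09095244, -0.02757354,  0.02045338, -0.02439244,
       -0.02835074,  0.05652602]), 'tau': array([-1.54871091e-04, -3.79917026e+01,  1.45817176e-01, -2.30591029e+01,
        1.21458588e-02,  1.38971771e-02,  1.78074822e-05]), 'position': array([ 164.84804369, -523.95399201,  230.22396896]), 'tcp_rot': array([ 1.79993445e+02,  1.34290345e-01, -7.25327127e+01]), 'wrist_force': array([0.35956216, 0.44208873, 0.5200911 ]), 'moment': array([-0.02071379,  0.01137553, -0.01994986]), 'grip_width': 84.99894069205692}
side [[491.45763232   0.         284.23606215]
 [  0.         491.45763232 211.20966505]
 [  0.           0.           1.        ]] [[-0.89054928 -0.45423804  0.0242855 ]
 [-0.18136455  0.30559686 -0.93472855]
 [ 0.41716769 -0.83682636 -0.35453174]] [444.4204914  232.90419237 729.36351063] [133.75201752 741.048518   465.4917383 ]
top [[399.37718258   0.         276.24175106]
 [  0.         399.37718258 215.76086769]
 [  0.           0.           1.        ]] [[ 0.00259294 -0.99984826  0.01722601]
 [-0.9951748  -0.00426966 -0.09802491]
 [ 0.09808359 -0.01688872 -0.99503486]] [-134.34270028  546.89127816  899.6924151 ] [ 456.35570326 -116.79262262  951.14847865]
```

View pics/side0.png

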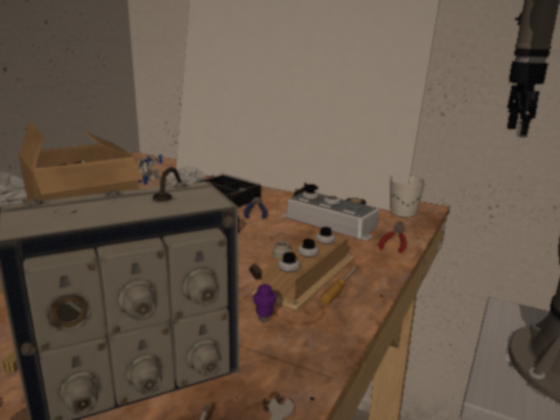

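View pics/top0.png

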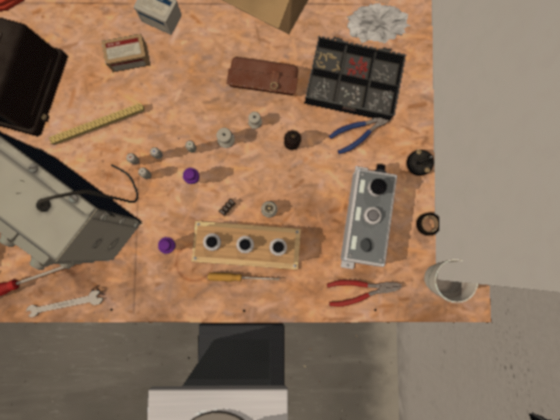

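The side view shows the holder around (310,268) with three black-capped heads at (289,260), (309,246) and (326,234). In the top view they are at (212,241), (245,244) and (278,246), and the station is at (370,218). I'll crop closer.

```bash
cat > h.py <<'E'
import numpy as np
from plant import sensors,cams
def ray(c,u,v,z):
    K=np.array(c["intrinsics"]);R=np.array(c["R"]);t=np.array(c["t"])
    o=-R.T@t;d=R.T@np.linalg.solve(K,[u,v,1.]);return o+d*(z-o[2])/d[2]
def proj(c,X):
    p=np.array(c["intrinsics"])@(np.array(c["R"])@np.array(X,float)+np.array(c["t"]));return p[:2]/p[2]
E
python3 - <<'E'
import cv2,numpy as np
t=cv2.imread("pics/top0.png");s=cv2.imread("pics/side0.png")
cv2.imwrite("pics/t_hold.png",cv2.resize(t[200:290,180:310],None,fx=6,fy=6,interpolation=cv2.INTER_CUBIC))
cv2.imwrite("pics/t_stat.png",cv2.resize(t[155:280,330:450],None,fx=4.8,fy=4.8,interpolation=cv2.INTER_CUBIC))
cv2.imwrite("pics/s_crop.png",cv2.resize(s[175:310,240:400],None,fx=4.4,fy=4.4,interpolation=cv2.INTER_CUBIC))
E
```

```text
(no output)
```

View pics/t_hold.png

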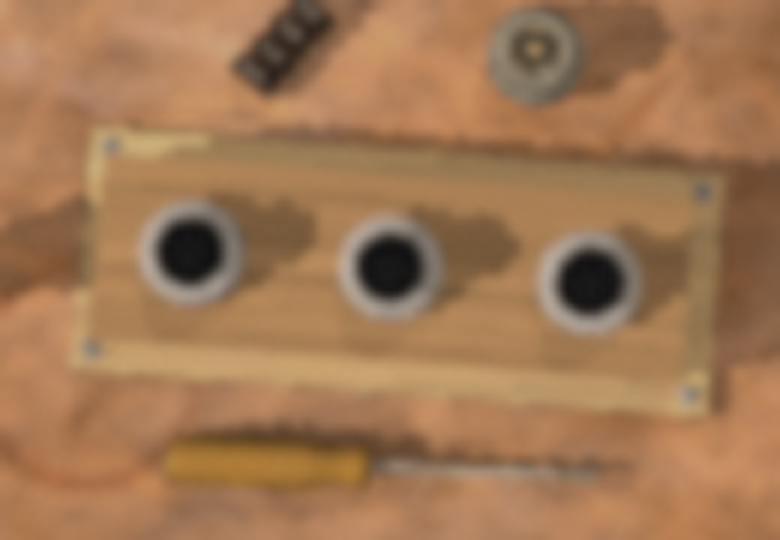

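View pics/t_stat.png

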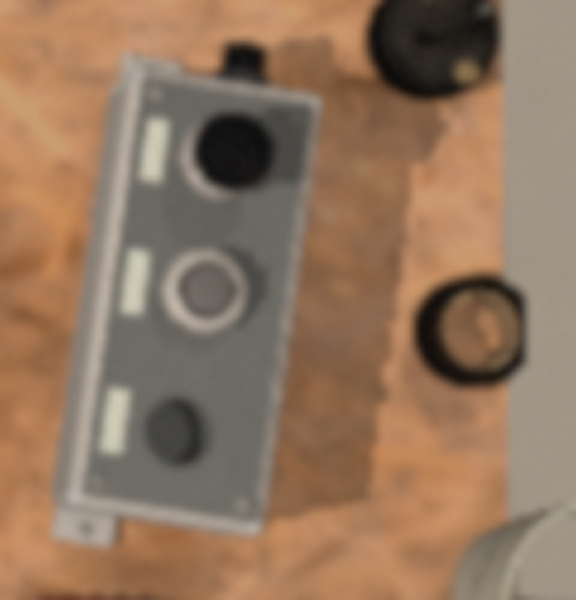

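View pics/s_crop.png

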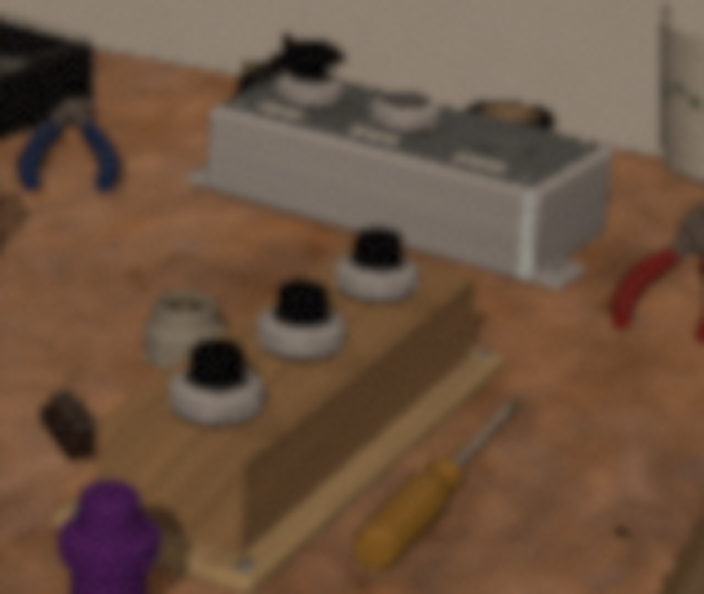

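Candidates in the top view:
- Black-capped heads in the wooden block at (212,242), (245,244) and (278,247). These are the ones I want.
- Purple look-alikes at (191,176) and (166,245).
- Loose grey parts at (269,209), (225,137) and (254,119).
- A black knob at (292,140), and round black things at (420,162) and (429,224).
- The station's fitted heads at (379,186) and (373,214).

The crop confirms the three heads in the block. The empty hole is the dark disc at about (366,245). Next I'll measure positions.

```bash
python3 - <<'E'
from h import *
import cv2
t=cams.camera("top");s=cams.camera("side")
def blobs(img,mask,box,amin=20):
    x0,y0,x1,y1=box;m=np.zeros_like(mask);m[y0:y1,x0:x1]=mask[y0:y1,x0:x1]
    n,l,st,ce=cv2.connectedComponentsWithStats(m.astype(np.uint8))
    return [(ce[i].round(2),st[i].tolist()) for i in range(1,n) if st[i][4]>amin]
g=cv2.cvtColor(t["color"],cv2.COLOR_BGR2GRAY)
print("caps top");P=[]
for ce,st in blobs(g,g<60,(198,228,294,262)):
    P.append(ray(t,*ce,77.5));print(ce,st,P[-1].round(1))
# ring: bright low sat
hsv=cv2.cvtColor(t["color"],cv2.COLOR_BGR2HSV)
m=((hsv[...,1]<60)&(hsv[...,2]>90))|(g<60)
print("rings")
for ce,st in blobs(g,m,(198,228,294,262)): print(ce,st,ray(t,*ce,63.5).round(1))
gs=cv2.cvtColor(s["color"],cv2.COLOR_BGR2GRAY)
print("side caps")
for ce,st in blobs(gs,gs<35,(275,222,340,272)): print(ce,st,ray(s,*ce,71).round(1))
for p in P: print("top proj into side",proj(s,p).round(1))
print("hole")
for th in (60,70,75,80):
  for ce,st in blobs(g,g<th,(355,232,378,258)): print(th,ce,st,ray(t,*ce,55).round(1))
print(g[236:256,356:378])
E
```

```text
caps top
[211.47 241.34] [207, 237, 10, 10, 79] [485.9   9.4  77.5]
[244.65 244.05] [240, 240, 10, 9, 75] [480.2 -62.9  77.5]
[278.1  246.56] [274, 242, 10, 10, 77] [ 475.  -135.9   77.5]
rings
[211.61 241.68] [204, 234, 16, 16, 202] [485.6  11.1  63.5]
[244.51 244.27] [237, 237, 16, 16, 188] [480.1 -61.7  63.5]
[277.66 246.69] [270, 239, 16, 16, 194] [ 475.  -135.2   63.5]
side caps
[325.48 231.24] [321, 228, 10, 8, 67] [ 472.1 -130.1   71. ]
[308.16 243.24] [303, 239, 11, 9, 86] [478.5 -57.9  71. ]
[288.88 257.52] [283, 253, 12, 10, 100] [483.   16.7  71. ]
top proj into side [289.4 252.4]
top proj into side [308.5 239.1]
top proj into side [325.5 227.1]
hole
60 [369.11 244.71] [366, 239, 6, 12, 35] [ 480.2 -341.    55. ]
70 [366.79 244.53] [362, 238, 10, 14, 105] [ 480.6 -335.7   55. ]
75 [366.57 244.58] [361, 238, 12, 14, 126] [ 480.5 -335.2   55. ]
80 [366.57 244.59] [361, 238, 12, 14, 133] [ 480.4 -335.2   55. ]
[[155 129 112 108 108 106 109 107 105 104 103 102 104 105 107 108 108 108
  108 107 107 108]
 [171 135 111 108 108 108 105 102  97  92  89  90  93  99 103 107 107 107
 
[... 992 characters left out ...]
8  67  59  49  44  56  73  90
  101 106 108 107]
 [117 110 108 108 103  94  81  72  70  67  67  61  52  46  50  65  85  98
  105 107 108 106]
 [111 109 108 108 107 101  94  83  75  70  65  58  51  53  63  80  94 103
  108 108 106 106]
 [108 108 108 108 108 106 103  94  87  79  72  68  67  73  82  94 102 106
  108 108 107 106]
 [108 109 108 108 109 108 106 104 100  96  91  89  91  94  98 103 106 108
  109 109 108 107]
 [110 110 109 110 109 108 108 107 107 105 103 103 103 105 106 106 107 108
  109 109 108 107]
 [110 110 110 109 109 109 109 109 108 108 108 108 108 108 108 108 109 109
  110 109 108 107]
 [109 108 109 110 109 109 108 109 108 109 109 109 108 108 108 109 109 109
  109 109 108 107]]
```

```bash
python3 - <<'E'
from h import *
import cv2
t={**cams.camera("top")};s=cams.camera("side")
g=cv2.cvtColor(t["color"],cv2.COLOR_BGR2GRAY);gs=cv2.cvtColor(s["color"],cv2.COLOR_BGR2GRAY)
hs=cv2.cvtColor(s["color"],cv2.COLOR_BGR2HSV);ht=cv2.cvtColor(t["color"],cv2.COLOR_BGR2HSV)
for a,b in(((281,250,299,275)),(0,0)) if 0 else (((280,250,300,276),(484,13)),((300,237,320,260),(480,-61)),((318,225,336,246),(475,-135))):
    x0,y0,x1,y1=a
    m=(hs[...,1]<75)|(gs<55);m2=np.zeros_like(m);m2[y0:y1,x0:x1]=m[y0:y1,x0:x1]
    n,l,st,ce=cv2.connectedComponentsWithStats(m2.astype(np.uint8));i=1+np.argmax(st[1:,4])
    ys,xs=np.where(l==i);print("side head",st[i],"expected axis base/top",proj(s,[*b,50.5]).round(1),proj(s,[*b,77.5]).round(1))
    # triangulate using column only: midcolumn
    print(" col mid",(xs.min()+xs.max())/2, "cap rows", [ (r,int(gs[r,round((xs.min()+xs.max())/2)])) for r in range(y0-2,y1)])
# flush ring in top
m=(ht[...,1]<60)&(g>120)
m2=np.zeros(m.shape,np.uint8);m2[205:228,363:383]=m[205:228,363:383]
c,_=cv2.findContours(m2,cv2.RETR_EXTERNAL,cv2.CHAIN_APPROX_NONE)
c=max(c,key=len);print("flush ring",cv2.fitEllipse(c),cv2.minEnclosingCircle(c))
(u,v),_,_=cv2.fitEllipse(c)
for z in(55,61.5,68):print(z,ray(t,u,v,z).round(1))
# station left/right lines: gradient columns
for r in range(180,262,10):
    print(r,g[r,338:402].tolist())
E
```

```text
side head [280 250  20  21 325] expected axis base/top [289.  266.7] [289.4 253.4]
 col mid 289.5 cap rows [(248, 70), (249, 78), (250, 80), (251, 66), (252, 41), (253, 16), (254, 10), (255, 10), (256, 11), (257, 5), (258, 8), (259, 7), (260, 12), (261, 15), (262, 26), (263, 56), (264, 89), (265, 111), (266, 118), (267, 115), (268, 108), (269, 100), (270, 87), (271, 76), (272, 74), (273, 82), (274, 87), (275, 87)]
side head [300 238  18  19 253] expected axis base/top [307.7 252. ] [308.2 239.4]
 col mid 308.5 cap rows [(235, 75), (236, 72), (237, 63), (238, 46), (239, 24), (240, 11), (241, 10), (242, 14), (243, 12), (244, 12), (245, 7), (246, 12), (247, 14), (248, 44), (249, 80), (250, 110), (251, 122), (252, 121), (253, 116), (254, 110), (255, 97), (256, 76), (257, 70), (258, 79), (259, 85)]
side head [318 225  18  18 276] expected axis base/top [324.6 239.2] [325.3 227.2]
 col mid 326.5 cap rows [(223, 110), (224, 108), (225, 98), (226, 76), (227, 42), (228, 17), (229, 11), (230, 9), (231, 11), (232, 7), (233, 8), (234, 14), (235, 33), (236, 66), (237, 98), (238, 116), (239, 118),
[... 2455 characters left out ...]
3, 101, 103, 103, 105, 109, 111, 111, 112, 110, 109, 107, 105]
250 [142, 144, 144, 137, 129, 127, 135, 154, 169, 163, 136, 114, 112, 115, 117, 120, 120, 115, 110, 109, 108, 108, 107, 103, 93, 83, 75, 71, 65, 57, 51, 52, 63, 79, 94, 104, 108, 108, 107, 106, 106, 106, 106, 106, 107, 110, 123, 131, 121, 109, 106, 109, 108, 106, 104, 100, 99, 100, 100, 101, 102, 104, 104, 104]
260 [143, 142, 142, 142, 144, 146, 150, 153, 154, 154, 156, 158, 160, 161, 162, 160, 159, 158, 157, 157, 156, 151, 145, 140, 136, 132, 129, 125, 122, 119, 116, 114, 112, 110, 109, 108, 109, 108, 109, 110, 114, 124, 129, 122, 111, 114, 122, 120, 112, 110, 111, 110, 109, 108, 108, 108, 109, 112, 113, 114, 114, 115, 121, 125]
```

Hole ≈ (480.5, -335.6). The flush head and station edges give a station x axis of about -8.5°. Heads ≈ (485.6, 12), (480.1, -61.4) and (475, -135.3), with a spacing of 148 mm as stated. I'll start with the nearest one, fingers closed and jaws perpendicular to the row.

```bash
python3 -m creep '[{"translation":[0.04,0.06,0],"turn":[0,0,1]},{"translation":[0.09,0.12,0],"turn":[0,0,2]},{"translation":[0.13,0.17,0],"turn":[0,0,3]},{"translation":[0.17,0.22,-0.01],"turn":[0,0,4]},{"translation":[0.21,0.27,-0.03],"turn":[0,0,5]},{"translation":[0.25,0.32,-0.05],"turn":[0,0,6]},{"translation":[0.29,0.36,-0.07],"turn":[0,0,6.84]},{"translation":[0.3099,0.3894,-0.1],"turn":[0,0,6.84]},{"translation":[0.3099,0.3894,-0.13],"turn":[0,0,6.84]},{"translation":[0.3099,0.3894,-0.13],"turn":[0,0,6.84]},{"translation":[0.3099,0.3894,-0.13],"turn":[0,0,6.84]}]' 0 40
python3 - <<'E'
from h import *
import cv2
s=sensors.sense();print(s['position'],s['tcp_rot'],s['wrist_force'])
c=cams.camera("side")["color"];cv2.imwrite("pics/side1.png",cv2.resize(c[130:310,220:420],None,fx=3.5,fy=3.5,interpolation=cv2.INTER_CUBIC))
for i in range(6):
    print(sensors.sense()['wrist_force'].round(2))
E
```

```text
time: 1.68
position: [475.2, -136.7, 102.2]
tcp_rot: [179.9, -0.1, -4.2]
wrist_force: [-1.0, -0.5, 0.2]
grip_width: -0.1
[ 475.1982972  -136.70156914  102.23158661] [ 1.79932250e+02 -5.76125209e-02 -4.22904968e+00] [-1.0123495  -0.50526289  0.15762289]
[ 0.51 -0.48  0.29]
[ 0.51 -0.48  0.29]
[ 0.51 -0.48  0.29]
[ 0.51 -0.48  0.29]
[ 0.51 -0.48  0.29]
[ 0.51 -0.48  0.29]
```

View pics/side1.png

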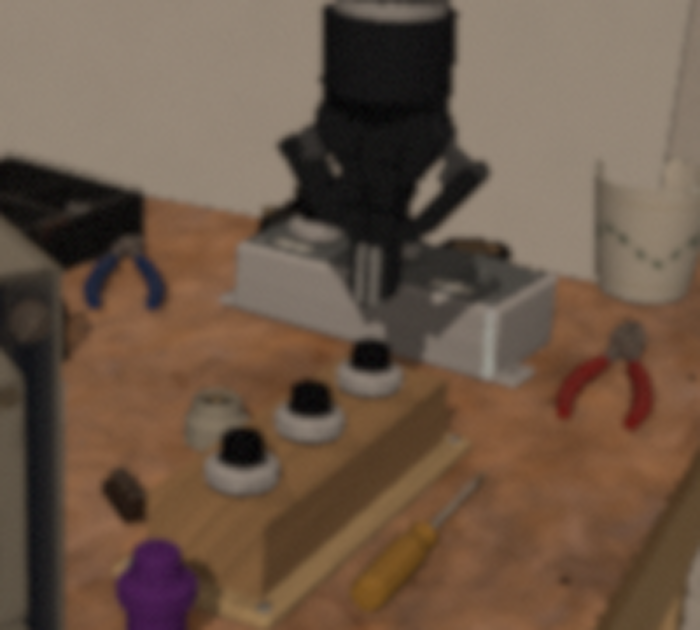

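The closed fingers hang right over the near head: tip at crop (375,300), cap at (370,345). Lowering to just above the cap.

```bash
python3 -m creep '[{"translation":[0,0,-0.01],"turn":[0,0,0]},{"translation":[0,0,-0.019],"turn":[0,0,0]},{"translation":[0,0,-0.022],"turn":[0,0,0]},{"translation":[0,0,-0.022],"turn":[0,0,0]}]'
for i in 1; do python3 -m creep '[{"translation":[0,0,-0.001],"turn":[0,0,0]},{"translation":[0,0,-0.001],"turn":[0,0,0]}]'; done
python3 -m creep '[{"translation":[0,0,-0.001],"turn":[0,0,0]},{"translation":[0,0,-0.001],"turn":[0,0,0]}]'
python3 -m creep '[{"translation":[0,0,-0.001],"turn":[0,0,0]},{"translation":[0,0,-0.001],"turn":[0,0,0]}]'
python3 -m creep '[{"translation":[0,0,-0.001],"turn":[0,0,0]},{"translation":[0,0,-0.001],"turn":[0,0,0]}]'
```

```text
time: 2.22
position: [474.6, -135.2, 79.0]
tcp_rot: [-180.0, 0.0, -4.1]
wrist_force: [-0.2, -0.1, 0.3]
grip_width: 0.0
time: 2.48
position: [475.2, -135.2, 78.4]
tcp_rot: [180.0, -0.0, -4.1]
wrist_force: [0.5, -0.2, -0.9]
grip_width: -0.2
time: 2.72
position: [475.2, -135.3, 77.5]
tcp_rot: [180.0, -0.0, -4.1]
wrist_force: [0.2, 0.1, 0.3]
grip_width: -0.4
time: 2.98
position: [475.2, -135.3, 76.4]
tcp_rot: [180.0, -0.0, -4.1]
wrist_force: [-0.9, 0.2, 0.5]
grip_width: -0.1
time: 3.22
position: [475.1, -135.3, 75.3]
tcp_rot: [180.0, -0.0, -4.1]
wrist_force: [-0.4, -0.2, 1.3]
grip_width: 0.2
```

```bash
for k in 1 ; do python3 -m creep '[{"translation":[0,0,-0.001],"turn":[0,0,0]},{"translation":[0,0,-0.001],"turn":[0,0,0]}]'|grep -E 'pos|force'; done
python3 -m creep '[{"translation":[0,0,-0.0005],"turn":[0,0,0]},{"translation":[0,0,-0.0005],"turn":[0,0,0]}]'|grep -E 'pos|force'
python3 -m creep '[{"translation":[0,0,-0.0005],"turn":[0,0,0]},{"translation":[0,0,-0.0005],"turn":[0,0,0]}]'|grep -E 'pos|force'
python3 -m creep '[{"translation":[0,0,-0.0005],"turn":[0,0,0]},{"translation":[0,0,-0.0005],"turn":[0,0,0]}]'|grep -E 'pos|force'
python3 -m creep '[{"translation":[0,0,-0.0005],"turn":[0,0,0]},{"translation":[0,0,-0.0005],"turn":[0,0,0]}]'|grep -E 'pos|force'
```

```text
position: [475.1, -135.2, 74.3]
wrist_force: [1.4, 0.4, 2.2]
position: [475.1, -135.3, 73.9]
wrist_force: [0.5, -0.4, 1.6]
position: [475.0, -135.3, 73.3]
wrist_force: [0.3, -0.3, 2.0]
position: [475.0, -135.3, 72.8]
wrist_force: [-0.2, 0.6, 1.9]
position: [475.1, -135.3, 72.3]
wrist_force: [0.6, -0.9, 2.5]
```

```bash

python3 -m creep '[{"translation":[0,0,-0.0005],"turn":[0,0,0]},{"translation":[0,0,-0.0005],"turn":[0,0,0]}]'|grep -E 'pos|force'
python3 -m creep '[{"translation":[0,0,-0.0005],"turn":[0,0,0]},{"translation":[0,0,-0.0005],"turn":[0,0,0]}]'|grep -E 'pos|force'
```

```text
position: [475.0, -135.3, 71.8]
wrist_force: [1.7, -0.6, 2.6]
position: [475.0, -135.3, 71.3]
wrist_force: [1.0, -0.6, 2.0]
```

```bash

python3 -m creep '[{"translation":[0,0,-0.0005],"turn":[0,0,0]},{"translation":[0,0,-0.0005],"turn":[0,0,0]}]'|grep -E 'pos|force'
python3 -c "
from plant import sensors
print(sensors.sense()['wrist_force'])"
```

```text
position: [475.2, -135.3, 71.1]
wrist_force: [0.3, 0.8, 4.7]
[0.25252978 0.82781491 4.67737865]
```

Near head: force grows evenly to about 2.5 N, then the stop at z≈71.1 (6.5 mm below 77.6). It is worn. Next, the middle head.

```bash
python3 -m creep '[{"translation":[0,0,0.02],"turn":[0,0,0]},{"translation":[0.0025,0.037,0.02],"turn":[0,0,0]},{"translation":[0.0051,0.0739,0.02],"turn":[0,0,0]},{"translation":[0.0051,0.0739,0.015],"turn":[0,0,0]},{"translation":[0.0051,0.0739,0.0075],"turn":[0,0,0]},{"translation":[0.0051,0.0739,0.0075],"turn":[0,0,0]}]'
for i in 1; do python3 -m creep '[{"translation":[0,0,-0.002],"turn":[0,0,0]},{"translation":[0,0,-0.002],"turn":[0,0,0]}]'|grep -E 'pos|force'; done
python3 -m creep '[{"translation":[0,0,-0.001],"turn":[0,0,0]},{"translation":[0,0,-0.001],"turn":[0,0,0]}]'|grep -E 'pos|force'
python3 -m creep '[{"translation":[0,0,-0.001],"turn":[0,0,0]},{"translation":[0,0,-0.001],"turn":[0,0,0]}]'|grep -E 'pos|force'
python3 -m creep '[{"translation":[0,0,-0.0005],"turn":[0,0,0]},{"translation":[0,0,-0.0005],"turn":[0,0,0]}]'|grep -E 'pos|force'
```

```text
time: 5.98
position: [479.4, -62.7, 77.4]
tcp_rot: [180.0, 0.1, -4.3]
wrist_force: [0.2, -0.1, 2.3]
grip_width: -0.3
position: [480.0, -62.0, 76.4]
wrist_force: [-0.4, -0.3, 3.0]
position: [480.2, -61.7, 75.5]
wrist_force: [-0.7, 0.5, 2.6]
position: [480.2, -61.5, 74.4]
wrist_force: [-0.7, -1.2, 5.1]
position: [480.2, -61.4, 73.9]
wrist_force: [-1.3, -1.2, 4.6]
```

```bash

python3 -m creep '[{"translation":[0,0,-0.0005],"turn":[0,0,0]},{"translation":[0,0,-0.0005],"turn":[0,0,0]}]'|grep -E 'pos|force'
python3 -m creep '[{"translation":[0,0,-0.0005],"turn":[0,0,0]},{"translation":[0,0,-0.0005],"turn":[0,0,0]}]'|grep -E 'pos|force'
python3 -m creep '[{"translation":[0,0,-0.0005],"turn":[0,0,0]},{"translation":[0,0,-0.0005],"turn":[0,0,0]}]'|grep -E 'pos|force'
python3 -m creep '[{"translation":[0,0,-0.0005],"turn":[0,0,0]},{"translation":[0,0,-0.0005],"turn":[0,0,0]}]'|grep -E 'pos|force'
```

```text
position: [480.2, -61.4, 73.4]
wrist_force: [-0.1, -0.8, 4.6]
position: [480.2, -61.4, 73.0]
wrist_force: [-0.7, -0.8, 5.3]
position: [480.3, -61.5, 72.5]
wrist_force: [-1.4, -0.8, 5.6]
position: [480.3, -61.5, 72.1]
wrist_force: [-1.4, -0.4, 7.1]
```

```bash

python3 -m creep '[{"translation":[0,0,-0.0005],"turn":[0,0,0]},{"translation":[0,0,-0.0005],"turn":[0,0,0]}]'|grep -E 'pos|force'
python3 -m creep '[{"translation":[0,0,-0.0005],"turn":[0,0,0]},{"translation":[0,0,-0.0005],"turn":[0,0,0]}]'|grep -E 'pos|force'
```

```text
position: [480.4, -61.5, 71.7]
wrist_force: [-1.3, -0.1, 6.5]
position: [480.4, -61.5, 71.2]
wrist_force: [-0.6, -0.2, 5.9]
```

```bash
python3 - <<'E'
from h import *
f=[]
for i in range(6):
    cams.camera("top"); s=sensors.sense(); f.append([s['wrist_force'][2],s['position'][2]])
print(np.round(f,2),np.mean(f,0))
E
```

```text
[[ 6.24 71.26]
 [ 7.22 71.29]
 [ 6.63 71.28]
 [ 7.86 71.27]
 [ 7.69 71.3 ]
 [ 6.6  71.29]] [ 7.03875856 71.28420861]
```

Middle head: an even rise to a mean of about 7 N at 6.3 mm with no drop, so it is the stiff worn one. On to the third.

```bash
python3 -m creep '[{"translation":[0,0,0.02],"turn":[0,0,0]},{"translation":[0.0025,0.037,0.02],"turn":[0,0,0]},{"translation":[0.0053,0.0738,0.02],"turn":[0,0,0]},{"translation":[0.0053,0.0738,0.02],"turn":[0,0,0]},{"translation":[0.0053,0.0738,0.012],"turn":[0,0,0]},{"translation":[0.0053,0.0738,0.009],"turn":[0,0,0]},{"translation":[0.0053,0.0738,0.009],"turn":[0,0,0]}]'
python3 -m creep '[{"translation":[0,0,-0.003],"turn":[0,0,0]},{"translation":[0,0,-0.003],"turn":[0,0,0]}]'|grep -E 'pos|force'
python3 -m creep '[{"translation":[0,0,-0.001],"turn":[0,0,0]},{"translation":[0,0,-0.001],"turn":[0,0,0]}]'|grep -E 'pos|force'
python3 -m creep '[{"translation":[0,0,-0.001],"turn":[0,0,0]},{"translation":[0,0,-0.001],"turn":[0,0,0]}]'|grep -E 'pos|force'
python3 -m creep '[{"translation":[0,0,-0.0005],"turn":[0,0,0]},{"translation":[0,0,-0.0005],"turn":[0,0,0]}]'|grep -E 'pos|force'
python3 -m creep '[{"translation":[0,0,-0.0005],"turn":[0,0,0]},{"translation":[0,0,-0.0005],"turn":[0,0,0]}]'|grep -E 'pos|force'
```

```text
time: 9.65
position: [484.8, 11.3, 79.0]
tcp_rot: [180.0, 0.1, -4.2]
wrist_force: [0.2, 0.9, -0.4]
grip_width: -0.0
position: [485.6, 12.1, 76.9]
wrist_force: [0.9, -0.4, 0.6]
position: [485.6, 12.3, 75.9]
wrist_force: [0.7, -0.6, 1.5]
position: [485.5, 12.4, 74.9]
wrist_force: [-0.6, -0.9, 1.0]
position: [485.5, 12.4, 74.4]
wrist_force: [-0.3, -1.2, 2.6]
position: [485.7, 12.4, 74.1]
wrist_force: [-0.4, -0.9, 3.5]
```

```bash

python3 -m creep '[{"translation":[0,0,-0.0005],"turn":[0,0,0]},{"translation":[0,0,-0.0005],"turn":[0,0,0]}]'|grep -E 'pos|force'
python3 -m creep '[{"translation":[0,0,-0.0005],"turn":[0,0,0]},{"translation":[0,0,-0.0005],"turn":[0,0,0]}]'|grep -E 'pos|force'
python3 -m creep '[{"translation":[0,0,-0.0005],"turn":[0,0,0]},{"translation":[0,0,-0.0005],"turn":[0,0,0]}]'|grep -E 'pos|force'
python3 -m creep '[{"translation":[0,0,-0.0005],"turn":[0,0,0]},{"translation":[0,0,-0.0005],"turn":[0,0,0]}]'|grep -E 'pos|force'
```

```text
position: [485.9, 12.3, 74.0]
wrist_force: [0.2, -0.8, 6.6]
position: [486.2, 12.4, 73.8]
wrist_force: [-0.9, -0.8, 9.3]
position: [486.0, 12.3, 73.1]
wrist_force: [-0.9, -0.9, 5.9]
position: [485.8, 12.3, 72.3]
wrist_force: [0.5, -0.8, 5.1]
```

```bash

python3 -m creep '[{"translation":[0,0,-0.0005],"turn":[0,0,0]},{"translation":[0,0,-0.0005],"turn":[0,0,0]}]'|grep -E 'pos|force'
python3 -m creep '[{"translation":[0,0,-0.0004],"turn":[0,0,0]},{"translation":[0,0,-0.0004],"turn":[0,0,0]}]'|grep -E 'pos|force|time'
```

```text
position: [485.6, 12.4, 71.4]
wrist_force: [-0.9, -1.7, 3.1]
time: 12.4
position: [485.7, 12.4, 71.1]
wrist_force: [0.2, -0.4, 4.2]
```

Third (left) head: peak 9.3 N, breaking over to 3.1 N at about 6.2 mm, so this is the good one. Next I lift, open, and grip it twice at right angles. That centres the head on the TCP in both directions within its bore play.

```bash
python3 -m creep '[{"translation":[0,0,0.01],"turn":[0,0,0]},{"translation":[0,0,0.03],"turn":[0,0,0]},{"translation":[0,0,0.03],"turn":[0,0,0]},{"translation":[0,0,0.03],"turn":[0,0,0]},{"translation":[0,0,0.03],"turn":[0,0,0]}]' 0.05 20
python3 -m creep '[{"translation":[0,0,-0.015],"turn":[0,0,0]},{"translation":[0,0,-0.03],"turn":[0,0,0]},{"translation":[0,0,-0.044],"turn":[0,0,0]},{"translation":[0,0,-0.044],"turn":[0,0,0]},{"translation":[0,0,-0.044],"turn":[0,0,0]}]'
python3 - <<'E'
from h import *
import cv2
c=cams.camera("side")["color"];cv2.imwrite("pics/side2.png",cv2.resize(c[170:310,220:380],None,fx=4.2,fy=4.2,interpolation=cv2.INTER_CUBIC))
s=sensors.sense();print(s['wrist_force'],s['q'])
E
```

```text
time: 13.02
position: [484.5, 12.4, 100.0]
tcp_rot: [180.0, 0.1, -4.1]
wrist_force: [-0.2, -0.2, -0.3]
grip_width: 50.2
time: 13.65
position: [485.6, 12.6, 56.9]
tcp_rot: [-180.0, -0.0, -4.1]
wrist_force: [-0.6, -0.4, 0.1]
grip_width: 50.0
[ 0.16536908 -0.29138513  0.61235588] [ 19.16116273  23.32881016 -28.3847508  108.84808346  13.9895226
  51.16237788 -20.22219437]
```

View pics/side2.png

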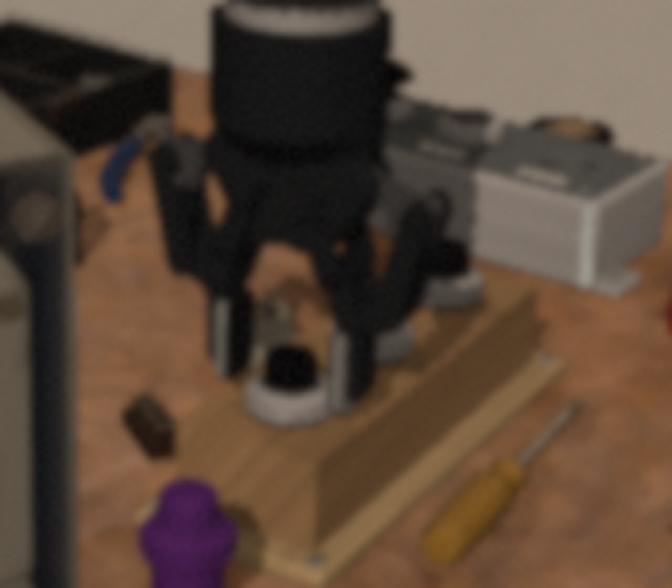

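The fingers straddle the head's ring: tips at crop (230,372) and (352,408), ring at (290,405). I'll feel down for the block top.

```bash
python3 -m creep '[{"translation":[0,0,-0.003],"turn":[0,0,0]},{"translation":[0,0,-0.003],"turn":[0,0,0]}]' 0.043|grep -E 'pos|force|wid'
python3 -m creep '[{"translation":[0,0,-0.0015],"turn":[0,0,0]},{"translation":[0,0,-0.0015],"turn":[0,0,0]}]'|grep -E 'pos|force|wid'
python3 -m creep '[{"translation":[0,0,-0.0015],"turn":[0,0,0]},{"translation":[0,0,-0.0015],"turn":[0,0,0]}]'|grep -E 'pos|force|wid'
python3 -m creep '[{"translation":[0,0,-0.0015],"turn":[0,0,0]},{"translation":[0,0,-0.0015],"turn":[0,0,0]}]'|grep -E 'pos|force|wid'
```

```text
position: [485.4, 12.4, 54.0]
wrist_force: [0.2, -0.9, -0.3]
grip_width: 43.2
position: [485.3, 12.4, 52.4]
wrist_force: [0.3, -0.6, -0.1]
grip_width: 43.0
position: [485.3, 12.4, 50.8]
wrist_force: [-0.1, 0.1, -0.3]
grip_width: 42.8
position: [485.3, 12.5, 49.3]
wrist_force: [0.5, 0.2, -0.2]
grip_width: 43.4
```

```bash
python3 -m creep '[{"translation":[0,0,-0.0015],"turn":[0,0,0]},{"translation":[0,0,-0.0015],"turn":[0,0,0]}]' |grep -E 'pos|force|wid'
python3 -m creep '[{"translation":[0,0,0],"turn":[0,0,0]},{"translation":[0,0,0],"turn":[0,0,0]},{"translation":[0,0,0],"turn":[0,0,0]},{"translation":[0,0,0],"turn":[0,0,0]}]' 0.03 25
```

```text
position: [485.6, 12.5, 48.2]
wrist_force: [-1.3, -0.0, 2.8]
grip_width: 42.8
time: 15.45
position: [486.1, 12.6, 49.0]
tcp_rot: [180.0, -0.1, -4.1]
wrist_force: [-1.3, -0.3, 7.7]
grip_width: 37.1
```

```bash
python3 -m creep '[{"translation":[0,0,0],"turn":[0,0,0]},{"translation":[0,0,0.0025],"turn":[0,0,0]},{"translation":[0,0,0.0025],"turn":[0,0,0]}]' 0.046
python3 -m creep '[{"translation":[0,0,0],"turn":[0,0,0]},{"translation":[0,0,0],"turn":[0,0,0]},{"translation":[0,0,0],"turn":[0,0,0]},{"translation":[0,0,0],"turn":[0,0,0]}]' 0.03 25
python3 -m creep '[{"translation":[0,0,0],"turn":[0,0,0]},{"translation":[0,0,0],"turn":[0,0,0]},{"translation":[0,0,0.006],"turn":[0,0,-1]},{"translation":[0,0,0.006],"turn":[0,0,-2]},{"translation":[0,0,0.006],"turn":[0,0,-3]},{"translation":[0,0,0.006],"turn":[0,0,-4]},{"translation":[0,0,0.006],"turn":[0,0,-5]},{"translation":[0,0,0.006],"turn":[0,0,-6]},{"translation":[0,0,0.006],"turn":[0,0,-7]},{"translation":[0,0,0.006],"turn":[0,0,-8]},{"translation":[0,0,0.006],"turn":[0,0,-9]},{"translation":[0,0,0.006],"turn":[0,0,-9]},{"translation":[0,0,0.002],"turn":[0,0,-9]},{"translation":[0,0,0],"turn":[0,0,-9]},{"translation":[0,0,0],"turn":[0,0,-9]},{"translation":[0,0,0],"turn":[0,0,-9]}]' 0.05
```

```text
time: 15.82
position: [485.4, 12.4, 50.4]
tcp_rot: [-180.0, -0.0, -4.1]
wrist_force: [0.1, 0.1, -0.3]
grip_width: 45.5
time: 16.32
position: [485.5, 12.4, 50.5]
tcp_rot: [180.0, -0.0, -4.1]
wrist_force: [-0.2, -0.7, 1.3]
grip_width: 36.4
time: 18.32
position: [485.4, 12.4, 50.4]
tcp_rot: [180.0, 0.0, -94.1]
wrist_force: [0.5, -0.3, -0.5]
grip_width: 50.0
```

```bash
python3 -m creep '[{"translation":[0,0,0],"turn":[0,0,0]},{"translation":[0,0,0],"turn":[0,0,0]},{"translation":[0,0,0],"turn":[0,0,0]},{"translation":[0,0,0],"turn":[0,0,0]}]' 0.03 25
python3 -m creep '[{"translation":[0,0,0],"turn":[0,0,0]},{"translation":[0,0,0],"turn":[0,0,0]}]' 0.03 60
python3 -m creep '[{"translation":[0,0,0.01],"turn":[0,0,0]},{"translation":[0,0,0.025],"turn":[0,0,0]},{"translation":[0,0,0.045],"turn":[0,0,0]},{"translation":[0,0,0.065],"turn":[0,0,0]},{"translation":[0,0,0.065],"turn":[0,0,0]},{"translation":[0,0,0.065],"turn":[0,0,0]}]'
python3 - <<'E'
from h import *
import cv2
c=cams.camera("side");cv2.imwrite("pics/side3.png",cv2.resize(c["color"][130:300,210:400],None,fx=3.5,fy=3.5,interpolation=cv2.INTER_CUBIC))
c=cams.camera("top")["color"];cv2.imwrite("pics/top3.png",c)
E
```

```text
time: 18.82
position: [485.6, 12.3, 50.6]
tcp_rot: [-180.0, -0.0, -94.1]
wrist_force: [-0.6, -0.6, 2.1]
grip_width: 36.5
time: 19.08
position: [485.7, 12.4, 50.8]
tcp_rot: [-180.0, -0.0, -94.1]
wrist_force: [0.4, 0.3, 5.4]
grip_width: 35.6
time: 19.82
position: [484.7, 12.5, 114.9]
tcp_rot: [179.9, -0.0, -94.1]
wrist_force: [0.5, -0.8, -1.7]
grip_width: 35.2
```

View pics/side3.png

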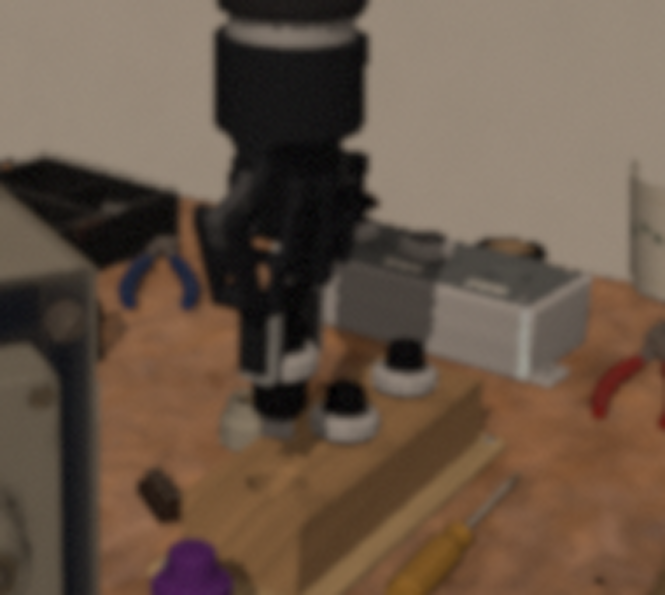

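The head is held upright, barrel end at crop (280,400), and the other two are undisturbed in the block. The TCP at grip, (485.5, 12.4), agrees with the camera to 0.4 mm. Before carrying, I'll check the hole position in the side view from the first picture.

```bash
python3 - <<'E'
from h import *
import cv2
s=cams.camera("side")
im=cv2.imread("pics/side0.png")
h=np.array([480.5,-335.5,55]);print(proj(s,h))
a=np.linspace(0,2*np.pi,60)
u,v=proj(s,h).astype(int)
x0,y0=u-40,v-25
big=cv2.resize(im[y0:y0+50,x0:x0+80],None,fx=9,fy=9,interpolation=cv2.INTER_CUBIC)
big=cv2.convertScaleAbs(big,alpha=1.8,beta=0)
cv2.imwrite("pics/s_hole.png",big)
g=cv2.cvtColor(im,cv2.COLOR_BGR2GRAY)
print(u,v);print(g[v-8:v+9,u-14:u+15])
E
```

```text
[354.48203953 207.83473366]
354 207
[[ 92  88  94 104 105  96  77  59  50  52  62  71  75  81  82  83  83  83
   85  87  83  75  73  82  99 112 123 128 129]
 [ 77  71  75  80  80  74  61  53  50  56  64  71  75  80  83  85  84  84
   81  76  69  58  50  50  66  93 115 126 128]
 [ 70  65  66  67  67  66  63  60  61  62  66  68  72  77  79  82  80  79
   76  70  61  53  42  31  41  73 105 122 127]
 [ 66  64  64  65  66  65  65  65  64  66  67  66  68  70  72  74  74  70
   67  60  52  44  34  23  30  60  95 119 128]
 [ 63  62  64  64  65  65  67  65  64  65  64  65  66  64  67  67  67  64
   60  56  50  44  38  30  38  63  97 117 127]
 [ 61  62  63  65  65  66  65  66  65  65  65  65  66  66  67  66  65  63
   63  61  58  55  52  47  53  70  95 111 120]
 [ 63  63  65  66  66  65  66  65  66  66  66  67  67  67  67  67  66  66
   65  65  64  63  62  59  63  70  81  93 103]
 [ 65  65  65  66  64  65  65  66  65  65  66  68  68  69  70  69  68  68
   66  67  66  64  65  65  64  68  69  75  80]
 [ 65  65  66  66  66  65  65  64  64  63  64  65  67  68  69  69  70  70
   67  67  64  65  63 
[... 293 characters left out ...]
 97  95  89  83  79  76  72  71  70  69  67  66
   63  62  60  63  64  65  66  65  66  66  66]
 [ 80  78  84  94 100 103 103 107 106 103  98  95  91  86  79  72  67  66
   65  64  64  64  66  66  66  66  66  66  69]
 [100  96  94  94  91  93  96 102 105 104 104 106 106 101  92  78  68  67
   66  66  65  65  65  65  65  67  67  72  80]
 [116 113 110 106 101  96  94  96  95  95  98 101 105 102  93  79  70  68
   68  68  68  66  66  66  68  70  74  83  96]
 [119 119 118 118 116 112 110 105 102  98  93  93  92  91  84  76  70  69
   72  73  71  69  67  70  73  81  91  99 107]
 [115 117 118 119 119 118 119 117 116 113 108 102  98  93  87  80  77  76
   77  80  75  70  73  80  90 100 106 109 107]]
```

View pics/s_hole.png

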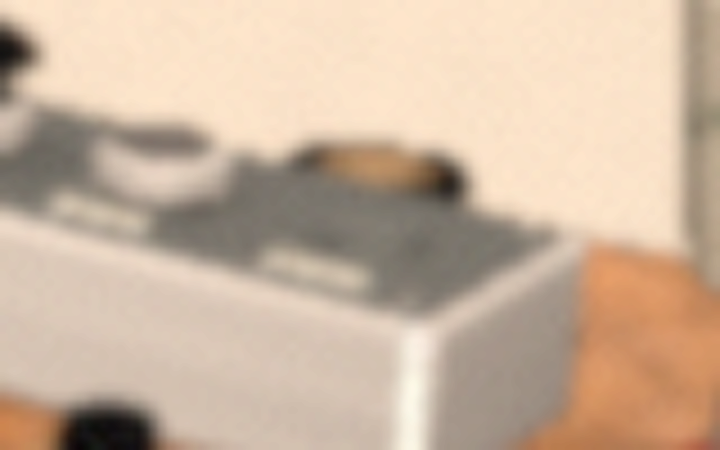

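```bash
python3 -m creep '[{"translation":[0,0,0.025],"turn":[0,0,0]},{"translation":[0,-0.04,0.025],"turn":[0,0,0]},{"translation":[-0.001,-0.09,0.025],"turn":[0,0,-0.1]},{"translation":[-0.002,-0.14,0.025],"turn":[0,0,-0.2]},{"translation":[-0.003,-0.19,0.025],"turn":[0,0,-0.3]},{"translation":[-0.003,-0.24,0.025],"turn":[0,0,-0.4]},{"translation":[-0.004,-0.28,0.025],"turn":[0,0,-0.43]},{"translation":[-0.0049,-0.32,0.025],"turn":[0,0,-0.43]},{"translation":[-0.0049,-0.34,0.02],"turn":[0,0,-0.43]},{"translation":[-0.0049,-0.348,0.01],"turn":[0,0,-0.43]},{"translation":[-0.0049,-0.348,-0.005],"turn":[0,0,-0.43]},{"translation":[-0.0049,-0.348,-0.01],"turn":[0,0,-0.43]},{"translation":[-0.0049,-0.348,-0.01],"turn":[0,0,-0.43]},{"translation":[-0.0049,-0.348,-0.01],"turn":[0,0,-0.43]},{"translation":[-0.0049,-0.348,-0.01],"turn":[0,0,-0.43]},{"translation":[-0.0049,-0.348,-0.01],"turn":[0,0,-0.43]}]'
python3 - <<'E'
from h import *
import cv2
s=cams.camera("side");c=s["color"];cv2.imwrite("pics/side4.png",cv2.resize(c[90:270,260:440],None,fx=3.3,fy=3.3,interpolation=cv2.INTER_CUBIC))
c=cams.camera("top")["color"];cv2.imwrite("pics/top4.png",cv2.resize(c[155:280,310:450],None,fx=4.5,fy=4.5,interpolation=cv2.INTER_CUBIC))
st=sensors.sense();print(st['position'],st['tcp_rot'],st['wrist_force'])
E
```

```text
time: 21.98
position: [480.7, -335.7, 105.9]
tcp_rot: [-180.0, -0.0, -98.4]
wrist_force: [0.0, -1.1, -2.7]
grip_width: 35.4
[ 480.58471868 -335.67755682  105.66123144] [-1.79975895e+02 -1.42841810e-02 -9.84367713e+01] [ 0.41605206 -0.48150855 -1.81402106]
```

View pics/side4.png

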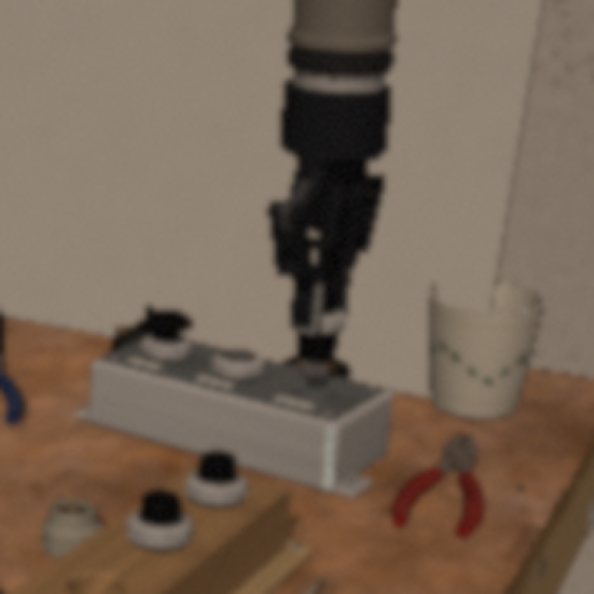

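View pics/top4.png

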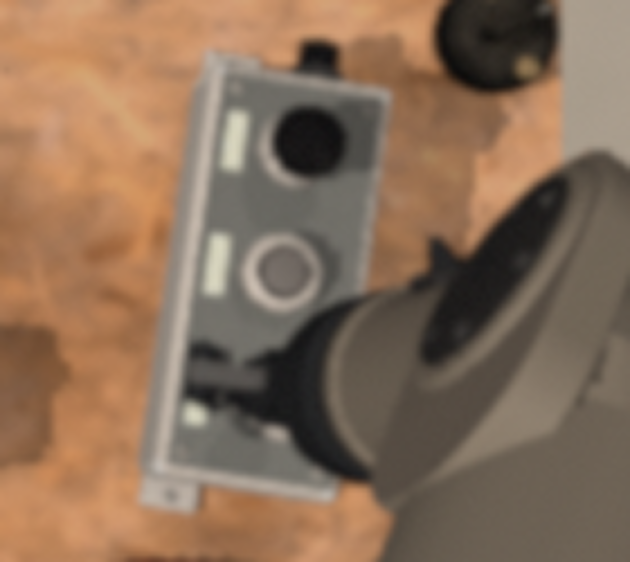

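The head hangs over the station's hole place at side crop (318,365), and the gripper is clear of the flush head. Lowering, then feeling the barrel into the mouth.

```bash
python3 -m creep '[{"translation":[0,0,-0.008],"turn":[0,0,0]},{"translation":[0,0,-0.016],"turn":[0,0,0]},{"translation":[0,0,-0.023],"turn":[0,0,0]},{"translation":[0,0,-0.023],"turn":[0,0,0]},{"translation":[0,0,-0.023],"turn":[0,0,0]}]' |grep -E 'pos|force'
python3 -m creep '[{"translation":[0,0,-0.002],"turn":[0,0,0]},{"translation":[0,0,-0.002],"turn":[0,0,0]}]'|grep -E 'pos|force'
python3 -m creep '[{"translation":[0,0,-0.002],"turn":[0,0,0]},{"translation":[0,0,-0.002],"turn":[0,0,0]}]'|grep -E 'pos|force'
python3 -m creep '[{"translation":[0,0,-0.001],"turn":[0,0,0]},{"translation":[0,0,-0.001],"turn":[0,0,0]}]'|grep -E 'pos|force'
python3 -m creep '[{"translation":[0,0,-0.001],"turn":[0,0,0]},{"translation":[0,0,-0.001],"turn":[0,0,0]}]'|grep -E 'pos|force'
```

```text
position: [480.6, -335.6, 82.4]
wrist_force: [0.1, 0.5, -2.2]
position: [480.5, -335.6, 80.4]
wrist_force: [0.4, 0.3, -2.0]
position: [480.3, -335.4, 78.2]
wrist_force: [0.4, -0.0, -2.4]
position: [480.4, -335.5, 77.3]
wrist_force: [0.6, 0.3, -2.8]
position: [480.4, -335.5, 76.3]
wrist_force: [-0.1, 0.2, -2.3]
```

```bash
python3 -m creep '[{"translation":[0,0,-0.001],"turn":[0,0,0]},{"translation":[0,0,-0.002],"turn":[0,0,0]}]'|grep -E 'pos|force'
python3 -m creep '[{"translation":[0,0,-0.001],"turn":[0,0,0]},{"translation":[0,0,-0.002],"turn":[0,0,0]}]'|grep -E 'pos|force'
python3 -m creep '[{"translation":[0,0,-0.001],"turn":[0,0,0]},{"translation":[0,0,-0.002],"turn":[0,0,0]}]'|grep -E 'pos|force'
python3 -m creep '[{"translation":[0,0,-0.001],"turn":[0,0,0]},{"translation":[0,0,-0.002],"turn":[0,0,0]}]'|grep -E 'pos|force'
```

```text
position: [480.4, -335.7, 74.4]
wrist_force: [-0.8, -0.2, -2.1]
position: [480.4, -335.7, 72.3]
wrist_force: [0.3, -0.4, -2.2]
position: [480.4, -335.7, 70.4]
wrist_force: [-0.1, -0.7, -2.0]
position: [480.4, -335.7, 68.4]
wrist_force: [0.1, -0.3, -1.4]
```

It is entering freely, barrel about 11 mm in. Continuing down.

```bash
python3 -m creep '[{"translation":[0,0,-0.002],"turn":[0,0,0]},{"translation":[0,0,-0.004],"turn":[0,0,0]},{"translation":[0,0,-0.004],"turn":[0,0,0]}]'|grep -E 'pos|force'
python3 -m creep '[{"translation":[0,0,-0.002],"turn":[0,0,0]},{"translation":[0,0,-0.004],"turn":[0,0,0]},{"translation":[0,0,-0.004],"turn":[0,0,0]}]'|grep -E 'pos|force'
python3 -m creep '[{"translation":[0,0,-0.001],"turn":[0,0,0]},{"translation":[0,0,-0.003],"turn":[0,0,0]},{"translation":[0,0,-0.003],"turn":[0,0,0]}]'|grep -E 'pos|force'
python3 -m creep '[{"translation":[0,0,-0.001],"turn":[0,0,0]},{"translation":[0,0,-0.001],"turn":[0,0,0]}]'|grep -E 'pos|force'
```

```text
position: [480.3, -335.7, 64.1]
wrist_force: [0.9, -2.2, -2.1]
position: [480.3, -335.8, 60.2]
wrist_force: [-0.6, -1.2, -3.0]
position: [480.4, -335.8, 57.2]
wrist_force: [-0.3, -2.0, -2.6]
position: [480.4, -335.8, 56.4]
wrist_force: [-0.2, -2.7, -2.1]
```

```bash
python3 -m creep '[{"translation":[0,-0.0002,-0.001],"turn":[0,0,0]},{"translation":[0,-0.0004,-0.001],"turn":[0,0,0]}]'|grep -E 'pos|force'
python3 -m creep '[{"translation":[0,0,-0.0005],"turn":[0,0,0]},{"translation":[0,0,-0.0005],"turn":[0,0,0]}]'|grep -E 'pos|force'
python3 -m creep '[{"translation":[0,0,-0.0005],"turn":[0,0,0]},{"translation":[0,0,-0.0005],"turn":[0,0,0]}]'|grep -E 'pos|force|time'
```

```text
position: [480.5, -335.9, 55.6]
wrist_force: [-2.8, -1.9, 0.4]
position: [480.5, -335.9, 55.6]
wrist_force: [-3.7, -0.4, 5.8]
time: 26.82
position: [480.5, -335.9, 55.5]
wrist_force: [-3.3, 0.3, 7.6]
```

It bottoms at TCP z 55.6, as expected. Releasing and retreating.

```bash
python3 -m creep '[{"translation":[0,0,0],"turn":[0,0,0]},{"translation":[0,0,0],"turn":[0,0,0]},{"translation":[0,0,0.001],"turn":[0,0,0]},{"translation":[0,0,0.001],"turn":[0,0,0]}]' 0.055
python3 -m creep '[{"translation":[0,0,0.01],"turn":[0,0,0]},{"translation":[0,0,0.03],"turn":[0,0,0]},{"translation":[0,0,0.07],"turn":[0,0,0]},{"translation":[0,0,0.12],"turn":[0,0,0]},{"translation":[0,0,0.16],"turn":[0,0,0]},{"translation":[-0.06,0.06,0.18],"turn":[0,0,0]},{"translation":[-0.1,0.12,0.18],"turn":[0,0,0]},{"translation":[-0.1,0.18,0.18],"turn":[0,0,0]},{"translation":[-0.1,0.2,0.18],"turn":[0,0,0]},{"translation":[-0.1,0.2,0.18],"turn":[0,0,0]},{"translation":[-0.1,0.2,0.18],"turn":[0,0,0]}]'
python3 - <<'E'
from h import *
import cv2
s=cams.camera("side");t=cams.camera("top")
cv2.imwrite("pics/side5.png",s["color"]);cv2.imwrite("pics/top5.png",t["color"])
cv2.imwrite("pics/side5c.png",cv2.resize(s["color"][160:290,250:410],None,fx=4.5,fy=4.5,interpolation=cv2.INTER_CUBIC))
cv2.imwrite("pics/top5c.png",cv2.resize(t["color"][155:280,310:450],None,fx=4.5,fy=4.5,interpolation=cv2.INTER_CUBIC))
E
```

```text
time: 27.32
position: [480.8, -335.7, 55.3]
tcp_rot: [-180.0, 0.0, -98.4]
wrist_force: [0.1, 0.4, 0.3]
grip_width: 55.3
time: 28.7
position: [380.7, -136.9, 236.1]
tcp_rot: [-179.9, -0.1, -98.5]
wrist_force: [-0.7, 0.1, -0.6]
grip_width: 55.0
```

View pics/side5c.png

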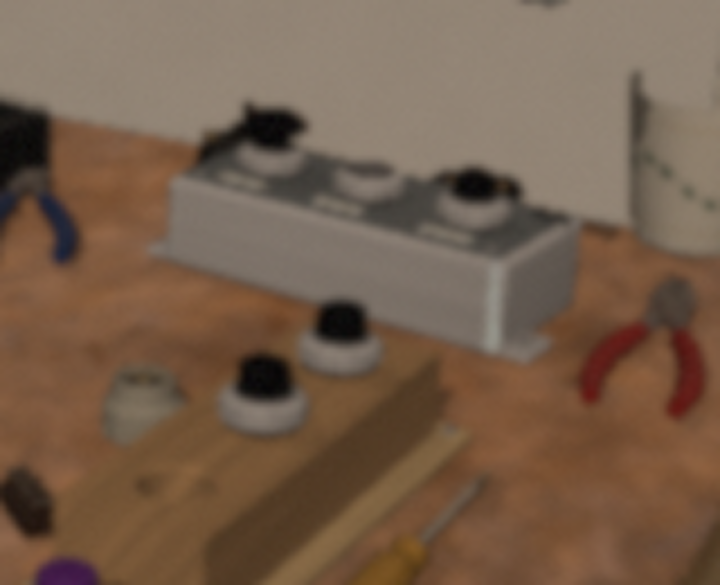

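View pics/top5c.png

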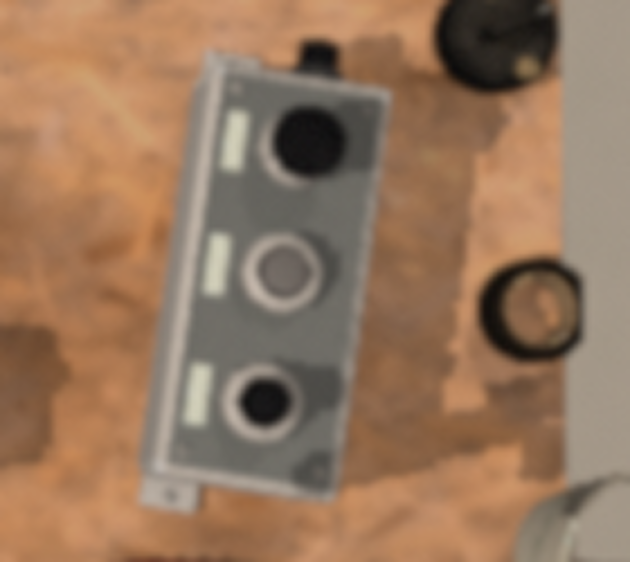

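The head stands in the station with its ring on the face, side crop (478,205), and both worn heads remain in the block. One numeric check of height and tilt follows.

```bash
python3 - <<'E'
from h import *
import cv2
t=cams.camera("top");s=cams.camera("side")
t0=cv2.imread("pics/top0.png");s0=cv2.imread("pics/side0.png")
def blob(im,box,th):
    g=cv2.cvtColor(im,cv2.COLOR_BGR2GRAY);x0,y0,x1,y1=box
    n,l,st,ce=cv2.connectedComponentsWithStats((g[y0:y1,x0:x1]<th).astype(np.uint8));i=1+np.argmax(st[1:,4]);return ce[i]+[x0,y0],st[i][4]
for b in ((236,236,256,254),(269,238,289,256)): print("worn top before/after",blob(t0,b,60),blob(t["color"],b,60))
for b in ((302,236,317,252),(320,226,333,240)): print("worn side before/after",blob(s0,b,45),blob(s["color"],b,45))
ct,a=blob(t["color"],(360,236,378,252),60);print("cap top",ct,a,ray(t,*ct,82).round(1),"ring-centred?")
h=cv2.cvtColor(t["color"],cv2.COLOR_BGR2HSV);g=h[...,2]
m=np.zeros(g.shape,np.uint8);m[232:258,358:380]=((h[...,1]<60)&(g>120))[232:258,358:380]
c=max(cv2.findContours(m,cv2.RETR_EXTERNAL,cv2.CHAIN_APPROX_NONE)[0],key=len);e=cv2.fitEllipse(c);print("ring",e,ray(t,*e[0],61.5).round(1))
# side: cap midline and ring lower edge
p=[480.5,-335.9]
print("expected side: cap top c",proj(s,p+[82]).round(1),"ring bottom c",proj(s,p+[55]).round(1))
gs=cv2.cvtColor(s["color"],cv2.COLOR_BGR2GRAY);u=int(round(proj(s,p+[68])[0]))
print(u,[(r,int(gs[r,u])) for r in range(190,220)])
E
```

```text
worn top before/after (array([244.65333333, 244.05333333]), np.int32(75)) (array([244.65333333, 244.05333333]), np.int32(75))
worn top before/after (array([278.12820513, 246.5       ]), np.int32(78)) (array([278.12820513, 246.5       ]), np.int32(78))
worn side before/after (array([308.35643564, 243.30693069]), np.int32(101)) (array([308.23958333, 243.27083333]), np.int32(96))
worn side before/after (array([325.36708861, 231.3164557 ]), np.int32(79)) (array([325.45945946, 231.36486486]), np.int32(74))
cap top [368.65822785 243.88607595] 79 [ 481.3 -333.3   82. ] ring-centred?
ring ((367.0771789550781, 244.18106079101562), (15.640584945678711, 16.91463279724121), 143.65753173828125) [ 481.2 -334.8   61.5]
expected side: cap top c [355.4 197.3] ring bottom c [354.5 207.8]
355 [(190, 133), (191, 134), (192, 135), (193, 135), (194, 133), (195, 130), (196, 108), (197, 69), (198, 30), (199, 13), (200, 9), (201, 10), (202, 11), (203, 18), (204, 49), (205, 87), (206, 115), (207, 124), (208, 121), (209, 115), (210, 98), (211, 77), (212, 79), (213, 83), (214, 79), (215, 84), (216, 103), (217, 119), (218, 123), (219, 118)]
```

```bash
python3 -c "
from plant import ticket
print(ticket.sign_off())"
```

```text
the job is handed in; nothing more can be done
None
```

I handed the job in at about 29 s of the 72 s allowed, with the good head fitted in the station's hole. `sign_off()` gives no verdict, so this rests on my own checks.

**Finding the good head:** I pressed all three caps, and the highest force reading was 9.3 N.
- **Near head:** rose evenly to about 2.5 N, so worn.
- **Middle head:** rose evenly to about 7 N with no drop, so worn.
- **Left head (largest y):** climbed to 9.3 N, then broke over to about 3 N at 6 mm, so this is the one that snaps.

**Fitting it:** I gripped the left head by its ring and lowered it into the hole. There was only a slight side force, about 3 N. It stopped with the gripper at z 55.6, where the ring should meet the face, and I released it and backed away.

**Last checks:**
- **Fitted head:** it looks upright, with its ring on the face and its cap sprung back. The side view puts its height within about 1 mm of home.
- **Worn heads:** they have not moved, with no shift in the top view and about 0.1 px in the side view.
- **Robot:** it stands clear of everything.
- **Disagreement:** the camera puts the ring at (481.2, -334.8), while the arm's position at release was (480.5, -335.9). That difference of about 1.3 mm is within the camera's stated 2 mm error. The cap's dark patch reads about 2.7 mm off the arm's position; I put that down to the cap's side wall being in view.

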